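Close the fume extractor after a filter change and set its airflow

TASK

The bench fume extractor has a fresh filter in it: fit the loose filter cover squarely over the extractor's neck and centre stud, right down on the rim, and spin its captive wing nut clockwise until it is down snug on the cover. Then click the airflow damper's thumb lever open to the fourth notch up from fully closed (closed counts as zero), without running past it. Leave everything else on the bench where it is.

Things in the scene. Friction and masses are not known exactly. Their poses are not given: they have to be found in the camera images.
- extractor: Bench fume extractor, fixed; white case 220 (x) x 340 (y) x 120 (z) mm. Origin: centre of its underside; its front (grille, mains switch) faces -x, z up. On top: the filter neck at local (0, +80) mm, the damper with its thumb lever at local (+25, -85) mm. A rigid inlet pipe and nozzle, at most 114 mm high, stands on its -y side out to local y -280 mm.
- neck_top (a point): Centre of the rim of the filter neck, on which the underside of the cover's top plate comes to rest; 152 mm above the bench; axes as the extractor's. The neck is a grey rectangle 140 (x) x 50 mm (y), rising 32 mm above the case; its top 5 mm are narrowed to 135 x 45 mm as a lead-in.
- stud_tip (a point): Tip of the steel stud that rises upright from the middle of the neck, 21 mm above its rim: 15 mm in diameter over the thread, with a cone at the tip. Coarse right-hand two-start thread, 16 mm of travel per turn, beginning about 15 mm above the rim.
- cover: Loose filter cover of bare aluminium with a captive steel wing nut in its middle: a shallow lid 150 (own x) x 60 (own y) x 20 mm high, about 0.28 kg, lying open side down on the bench left of the extractor. Origin: centre of its lower (skirt) edge; z up. Skirt 2.5 mm thick, 145 x 55 mm inside, 16 mm deep. Fully seated, its origin lies 16 mm below the neck rim.
- cover_top (a point): Centre of the top face of the cover, under the wing nut, 20 mm above its lower edge; axes as the cover's. The plate is 4 mm thick with a 22 mm hole for the stud here. The cover can be held from above by its two long sides (60 mm apart) with the wing nut standing between the fingers; it fits the neck either way round.
- nut_lift (a joint): Height (m) of the captive wing nut above its seat on the cover: 0 = down on the cover, at most 0.015 (it cannot come off). It lifts freely, so on the stud it stays up on the start of the thread, 3 to 12 mm off its seat depending on how it is turned, until it is spun down: 16 mm per turn clockwise.
- wing_nut (a joint): Turn of the wing nut in the cover (rad), growing clockwise as seen from above (tightening). It turns easily, at about 0.005 N m, until it is down.
- wing_top (a point): Centre of the top of the wing nut, on its axis, 21.5 mm above the nut's underside (so above the cover's top face when it is down). x points along the wings: they span 46 mm along x, are 10 mm thick (y), and their tips, with flat end faces, reach from here down to 12 mm below. The hub between them is 23 mm across.
- damper_lever (a joint): Angle (rad) of the thumb lever: 0 = closed, at its stop on the side of the neck, growing as it swings away from the neck (anticlockwise seen from above) to 1.26 at the far stop. Seven spring notches 0.21 apart, 0 (closed) to 6. A click takes 3 to 4 N at the pad; past halfway it snaps into the next notch by itself. The fourth notch is 0.84.
- lever_pad (a point): Top centre of the thumb pad at the end of the lever, 175 mm above the bench, 78 mm from the spindle. Own x points outwards along the lever, own y the way it opens. The pad is a black upright block 12 x 12 mm, 40 mm high, that can be held or pushed by its sides; the case top lies 55 mm below this point.
- lever_pivot (a point): Point on the upright spindle of the lever, 133 mm above the bench; axes as the extractor's. Around it lies a dark index plate with teeth, 97 mm across; on the case a black mark points outwards at each of the seven notches. The lever lies at pi - 0.63 + its angle from this x axis.
- board_large: Green circuit board, 110 x 150 x 17 mm, lying flat; bystander. Origin: centre of its underside.
- board_small: Green circuit board, 130 x 80 x 18 mm, lying flat; bystander. Origin: centre of its underside.
- old_filter: Used pleated filter in a cardboard frame, 128 x 42 x 26 mm; bystander. Origin: centre of its underside.
- solder_reel: Aluminium-coloured reel, 60 mm diameter, 42 mm high, standing on its flange; bystander. Origin: centre of its underside.
- flux_brush: Small brush, 150 mm long, lying along its own x; bystander.
- tweezers: Steel tweezers, 128 mm long along their own x, 8 mm high; bystander.
- parts_tray: Clear two-part tray, 100 x 75 x 24 mm; bystander. Origin: centre of its underside.

How it is judged:
By the outcome, as a careful person would: the job done as asked, in the order asked, and still so for the second after the job is handed in, with the robot touching nothing.
It also fails if it takes over 72 s, if anything falls off the work surface, if the arm or the gripper's body presses on something with over 40 N, if the wrist force passes 120 N, or if a joint passes its speed limit or range.

ROBOT

A 6-joint arm with a two-finger parallel gripper is mounted at the origin on the work surface. World frame = base frame: x ahead of the robot, y to its left, z up, the work surface at z = 0. Lengths are in m, angles in rad, forces in N, time in s.
With the tool pointing down it reaches from about 0.275 to 1 m from the base axis. Payload 8.4 kg.
Tool frame: the origin (TCP) lies on the centre line of the jaws, within the pads' length; the fingertips stand 17 mm ahead of it and the grasp point (between the pads) lies 2 mm behind it (bot.tcp_to_tips is the y of the fingertips in the tool frame, in m); y points along the fingers, z is the direction in which the jaws open and shut, and the axes are right-handed (so a half turn about y gives the same grasp; the last joint's range is limited). The gripper opens to 85 mm and grips with 20 to 120 N. Pads are 22 mm wide; open, the fingers measure 114 mm over their backs; the gripper's body (76 mm by 85 mm) begins 54 mm behind the grasp point. The pads swing forward as they close: fully open they stand 13 mm farther back than shut.
Start: joints at [1.158, 0.353, 1.633, -0, 1.155, -0.002], TCP at [0.25, 0.573, 0.248] pointing down, gripper open.
Joint ranges: [-2.63, 2.63], [-0.92, 2.1], [0.06, 2.66], [-1.3, 4.44], [0, 2.69], [-3.02, 3.02]. Speed limits (rad/s): [2.22, 2.22, 2.79, 3.14, 3.14, 3.14].

INTERFACE

Orientations are given as a unit quaternion [x, y, z, w].
In Python, from workcell import bot, hand, kinematics, get_obs, vision, hand_in gives the robot as it stands. The module is installed in compiled form; this text tells all that it offers. Calls block until the motion is done:
- bot.reach(position, orientation): joint-space move of the TCP to a pose.
- bot.servo_line(position, ori=None, velocity=0.15): straight line of the TCP; ori=None keeps the orientation; velocity is the mean speed in m/s.
- bot.goto_joints(angles): joint-space move.
- hand.move_gripper(opening, strength=None): finger opening in m; strength is the grip in N (None keeps the last); returns when the fingers have stopped.
- bot.dwell(seconds).
- kinematics.solve_ik(position, orientation): joint angles nearest the present ones, or None.
- get_obs(): the state.
- vision.read_camera(name): name is "scene" or "top" or "wrist"; returns a dict with "frame" (384x512x3 uint8, red, green, blue), "intrinsics" (3x3 intrinsics, pixels), "view" (4x4, takes a point from world to camera coordinates). Camera axes: x right, y down, z forward; pixel columns grow to the right and rows downward; lengths in m; the calibration is good to about 2 mm. A picture is of the moment at which its call begins. There is no depth.
A pose or a line that the arm cannot do raises bot.IKError and nothing moves.
- hand_in(): hands the job in, once; it reports no verdict.
The state is a dict: "time_s": time; "joint_pos": joint angles; "joint_vel": joint speeds; "joint_efforts": joint torques, N m; "position": TCP position; "orientation": TCP orientation; "wrist_force": force on the tool from outside, world axes, zero at the start; "ft_torque": the same for the moment, N m; "gripper_width": finger opening in m.
Only numpy, scipy, OpenCV 4.12 (cv2) and the standard library are available. Lean on these libraries where they do the work, as an engineer would, in place of code of your own. Each camera call takes 0.05 s, during which the arm holds its last target.

## Working session

There is one attempt and no reset: what is moved stays moved. The work goes in short steps, each a Python script; the robot and the scene stay as the last script left them, time stands still between calls to the robot, and variables do not carry over. Pictures are saved under pics/ and viewed, and the job is handed in when it is done.

```bash
mkdir -p pics; python3 - <<'E'
from workcell import bot, hand, kinematics, get_obs, vision
import cv2,numpy as np
for n in ["scene","top","wrist"]:
    d=vision.read_camera(n)
    cv2.imwrite(f"pics/a_{n}.png",d["frame"][...,::-1])
    np.savez(f"pics/a_{n}.npz",**d)
    print(n,np.round(d["intrinsics"],1).tolist(),np.round(d["view"],4).tolist())
o=get_obs();print({k:np.round(v,3).tolist() for k,v in o.items()}, bot.tcp_to_tips)
E
```

```text
scene [[480.2, 0.0, 251.0], [0.0, 480.2, 194.9], [0.0, 0.0, 1.0]] [[-0.531, 0.8473, -0.0102, 0.244], [0.6388, 0.3924, -0.6618, -0.2449], [-0.5568, -0.3579, -0.7496, 2.0864], [0.0, 0.0, 0.0, 1.0]]
top [[428.5, 0.0, 245.5], [0.0, 428.5, 186.7], [0.0, 0.0, 1.0]] [[0.0239, -0.9997, -0.0064, 0.0406], [-0.9839, -0.0224, -0.1772, 0.5341], [0.177, 0.0105, -0.9842, 1.2373], [0.0, 0.0, 0.0, 1.0]]
wrist [[265.2, 0.0, 255.2], [0.0, 265.2, 189.1], [0.0, 0.0, 1.0]] [[0.399, 0.917, -0.0011, -0.6236], [0.886, -0.3852, 0.2582, -0.0324], [0.2364, -0.104, -0.9661, 0.3779], [0.0, 0.0, 0.0, 1.0]]
{'time_s': 0.15, 'joint_pos': [1.158, 0.354, 1.634, -0.0, 1.155, -0.002], 'joint_vel': [-0.002, -0.001, -0.003, 0.001, -0.001, -0.001], 'joint_efforts': [-0.001, -60.564, -34.234, -0.0, 0.006, 0.0], 'position': [0.249, 0.573, 0.248], 'orientation': [0.693, -0.144, 0.144, -0.692], 'wrist_force': [-0.112, -0.992, 1.403], 'ft_torque': [0.02, -0.021, -0.006], 'gripper_width': 0.085} 0.017
```

View pics/a_scene.png

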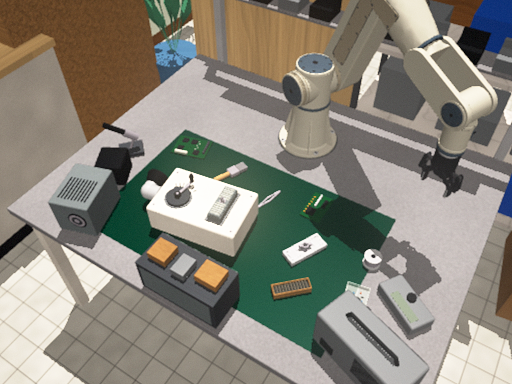

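View pics/a_top.png

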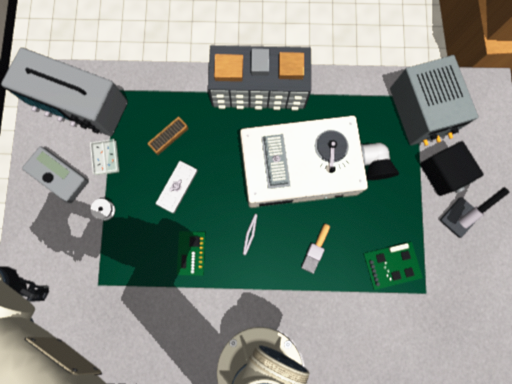

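View pics/a_wrist.png

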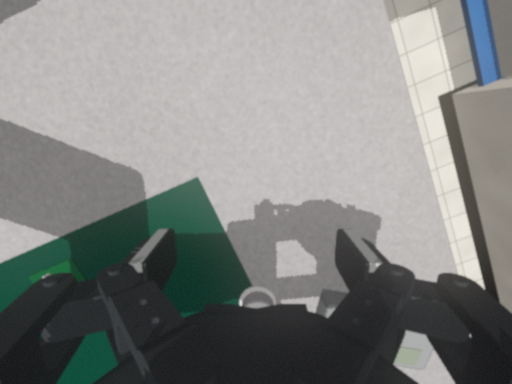

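The top view has the cover at about (176,186), the extractor at about (305,160), the neck at (276,161) and the lever pivot at about (332,146). I'll enlarge both areas.

```bash
python3 - <<'E'
import cv2,numpy as np
t=cv2.imread("pics/a_top.png");s=cv2.imread("pics/a_scene.png")
cv2.imwrite("pics/b1.png",cv2.resize(t[105:225,140:400],None,fx=3,fy=3,interpolation=cv2.INTER_CUBIC))
cv2.imwrite("pics/b2.png",cv2.resize(s[160:280,140:340],None,fx=4,fy=4,interpolation=cv2.INTER_CUBIC))
E
```

```text
(no output)
```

View pics/b1.png

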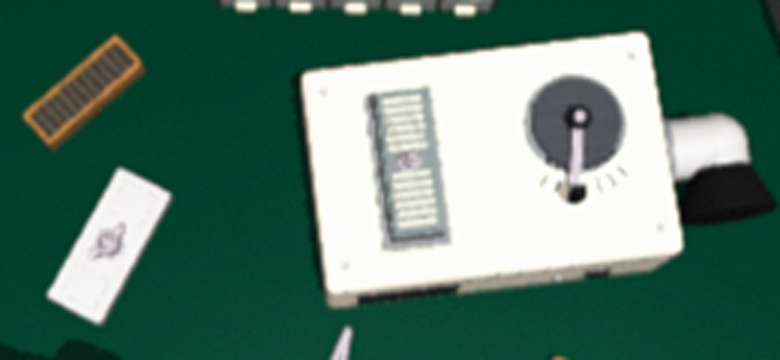

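View pics/b2.png

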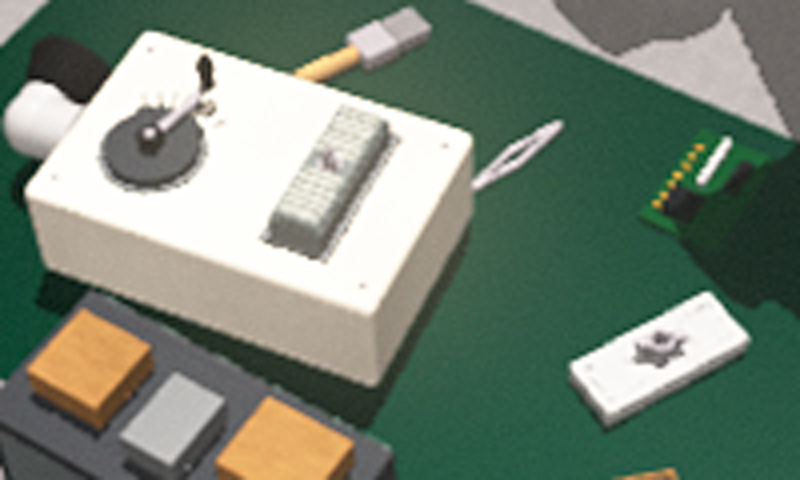

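```bash
cat > h.py <<'E'
import cv2,numpy as np
def ray(d,uv):
    V=d["view"];K=d["intrinsics"];R=V[:3,:3];c=-R.T@V[:3,3]
    r=R.T@np.linalg.inv(K)@np.array([uv[0],uv[1],1.]);return c,r
def onz(d,uv,z):
    c,r=ray(d,uv);return (c+r*(z-c[2])/r[2])
def tri(dl,uvs):
    A=np.zeros((3,3));b=np.zeros(3)
    for d,uv in zip(dl,uvs):
        c,r=ray(d,uv);r/=np.linalg.norm(r);P=np.eye(3)-np.outer(r,r);A+=P;b+=P@c
    p=np.linalg.solve(A,b);return p,[np.linalg.norm(np.cross(p-ray(d,u)[0],ray(d,u)[1]/np.linalg.norm(ray(d,u)[1]))) for d,u in zip(dl,uvs)]
def proj(d,p):
    q=d["view"][:3,:3]@p+d["view"][:3,3];q=d["intrinsics"]@q;return q[:2]/q[2]
E
python3 - <<'E'
from h import *
T=dict(np.load("pics/a_top.npz"));S=dict(np.load("pics/a_scene.npz"))
t=lambda u,v:(140+(u+.5)/3-.5,105+(v+.5)/3-.5)
s=lambda u,v:(140+(u+.5)/4-.5,160+(v+.5)/4-.5)
# cover blob
f=T["frame"];hsv=cv2.cvtColor(f,cv2.COLOR_RGB2HSV)
m=((hsv[...,1]<60)&(hsv[...,2]>110)).astype(np.uint8)
sub=np.zeros_like(m);sub[150:225,145:208]=m[150:225,145:208]
c=max(cv2.findContours(sub,cv2.RETR_EXTERNAL,cv2.CHAIN_APPROX_NONE)[0],key=cv2.contourArea)
r=cv2.minAreaRect(c);bx=cv2.boxPoints(r);print(r)
P=np.array([onz(T,q,.02) for q in bx]);print(P.round(4),np.linalg.norm(np.diff(P,axis=0),axis=1),P.mean(0))
sub=np.zeros_like(m);sub[112:212,238:366]=m[112:212,238:366]
C=[t(302,72),t(645,33),t(683,252),t(328,295)]
P=np.array([onz(T,q,.12) for q in C]);print(P.round(4),np.linalg.norm(np.diff(P,axis=0),axis=1),P.mean(0))
d=P[0]-P[1]+P[3]-P[2];print("ext yaw",np.degrees(np.arctan2(d[1],d[0]))-90)
e=P[0]-P[3]+P[1]-P[2];print("ext yaw",np.degrees(np.arctan2(e[1],e[0])))
print("pad tri",tri([T,S],[t(575,193),s(205,62)]))
print("piv tri",tri([T,S],[t(579,116),s(151,135)]))
print("stud tri",tri([T,S],[t(409,159),s(331,157)]), onz(T,t(409,159),.173))
print("nut tri",tri([T,S],[t(110,241),s(661,345)]))
N=[t(367,94),t(430,87),t(450,242),t(386,248)]
print([onz(T,n,.152).round(4) for n in N])
E
```

```text
((175.91510009765625, 186.4528350830078), (21.271160125732422, 50.798248291015625), 29.05460548400879)
[[0.4798 0.3301 0.02  ]
 [0.6205 0.262  0.02  ]
 [0.589  0.2028 0.02  ]
 [0.4495 0.2716 0.02  ]] [0.15631543 0.0670533  0.1555585 ] [0.53469425 0.26660662 0.02      ]
[[ 0.6907  0.0713  0.12  ]
 [ 0.7373 -0.2604  0.12  ]
 [ 0.5223 -0.2915  0.12  ]
 [ 0.4738  0.0413  0.12  ]] [0.33494097 0.21727733 0.33628332] [ 0.60603269 -0.10979232  0.12      ]
ext yaw 8.14642498997317
ext yaw 8.051489251799081
pad tri (array([ 0.56548566, -0.181904  ,  0.1734426 ]), [np.float64(0.001645636744403153), np.float64(0.0016456367444029635)])
piv tri (array([ 0.64387425, -0.18891583,  0.1478727 ]), [np.float64(0.001108671657420841), np.float64(0.0011086716574210188)])
stud tri (array([ 0.59462395, -0.02964868,  0.16586555]), [np.float64(0.0006203011912171287), np.float64(0.0006203011912172566)]) [ 0.59312585 -0.029767    0.173     ]
nut tri (array([0.53462269, 0.26522589, 0.03582529]), [np.float64(0.0024452512684754795), np.float64(0.002445251268475544)])
[array([0.6602, 0.009 , 0.152 ]), array([ 0.6683, -0.0499,  0.152 ]), array([ 0.5209, -0.0695,  0.152 ]), array([ 0.514 , -0.0109,  0.152 ])]
```

```bash
cat >> h.py <<'E'
from scipy.spatial.transform import Rotation as Ro
def qdown(phi):
    y=np.array([0,0,-1.]);z=np.array([np.cos(phi),np.sin(phi),0]);x=np.cross(y,z)
    return Ro.from_matrix(np.stack([x,y,z],1)).as_quat()
E
python3 - <<'E'
from h import *
from workcell import bot,kinematics,get_obs
W=dict(np.load("pics/a_wrist.npz"));o=get_obs()
c,_=ray(W,(0,0));R=Ro.from_quat(o["orientation"]).as_matrix();p=np.array(o["position"])
print("jaw dir",R[:,2],"cam in tool",R.T@(c-p), "cam axes in tool\n",(R.T@W["view"][:3,:3].T).round(3))
for d in [0.017,.1,.2,.3]: print(d,proj(W,p+R@[0,d,0]))
# candidates
y=np.radians(8.1)
for nm,xy,phs in [("neck",(.595,-.030),[y+np.pi/2,y-np.pi/2,y,y+np.pi]),("cover",(.535,.2665),[np.radians(-25.8+90),np.radians(-25.8-90)])]:
  for ph in phs:
    q=kinematics.solve_ik([*xy,.3],qdown(ph)); print(nm,np.degrees(ph).round(1),None if q is None else np.round(q,2))
E
```

```text
jaw dir [ 0.39932074  0.91681068 -0.00105628] cam in tool [-0.06650937 -0.12501026 -0.00081639] cam axes in tool
 [[-0.     0.966  0.258]
 [ 0.    -0.258  0.966]
 [ 1.     0.     0.   ]]
0.017 [256.60140343 236.51032717]
0.1 [256.13708606 196.07758973]
0.2 [255.87631863 173.36997328]
0.3 [255.7333359  160.91904358]
neck 98.1 [-0.05  0.26  1.64 -0.    1.24 -1.77]
neck -81.9 [-0.05  0.26  1.64 -0.    1.24  1.38]
neck 8.1 [-0.05  0.26  1.64 -0.    1.24 -0.19]
neck 188.1 [-0.05  0.26  1.64 -0.    1.24  2.95]
cover 64.2 [ 0.46  0.27  1.64 -0.    1.24 -0.66]
cover -115.8 [0.46 0.27 1.64 0.   1.24 2.48]
```

```bash
python3 - <<'E'
from h import *
from workcell import bot,kinematics,get_obs,vision
y=np.radians(8.1)
def snap(n):
    bot.dwell(.3)
    d=vision.read_camera("wrist");np.savez(f"pics/{n}.npz",**d);cv2.imwrite(f"pics/{n}.png",d["frame"][...,::-1])
bot.reach([.535,.2665,.24],qdown(np.radians(64.2)));snap("c_cover");print(get_obs()["time_s"])
bot.reach([.595,-.03,.36],qdown(y+np.pi/2));snap("c_neck")
print(get_obs()["time_s"])
bot.reach([.62,-.14,.40],qdown(y+np.pi/2));snap("c_lev")
print(get_obs()["time_s"])
E
```

```text
2.05
3.6333
4.5333
```

View pics/c_cover.png

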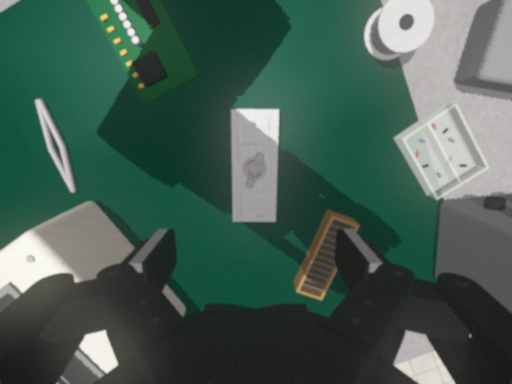

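View pics/c_neck.png

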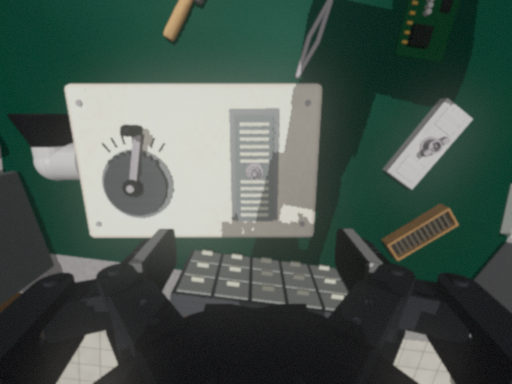

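View pics/c_lev.png

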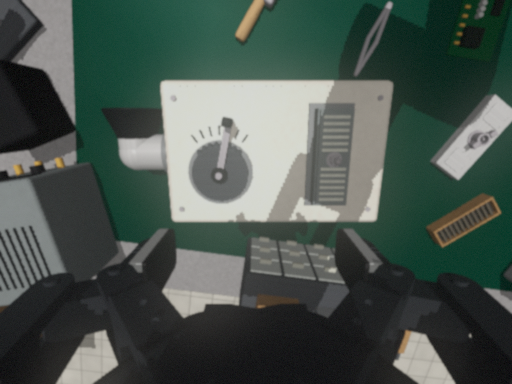

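```bash
python3 - <<'E'
import cv2
a=cv2.imread("pics/c_lev.png")[100:220,160:380];cv2.imwrite("pics/d1.png",cv2.resize(a,None,fx=3.5,fy=3.5,interpolation=cv2.INTER_CUBIC))
a=cv2.imread("pics/c_neck.png")[70:245,60:330];cv2.imwrite("pics/d2.png",cv2.resize(a,None,fx=2.9,fy=2.9,interpolation=cv2.INTER_CUBIC))
a=cv2.imread("pics/c_cover.png")[100:230,215:300];cv2.imwrite("pics/d3.png",cv2.resize(a,None,fx=4,fy=4,interpolation=cv2.INTER_CUBIC))
E
```

```text
(no output)
```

View pics/d1.png

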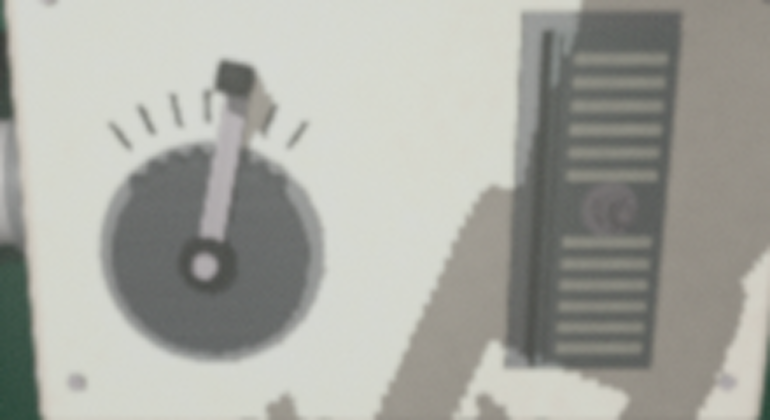

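View pics/d2.png

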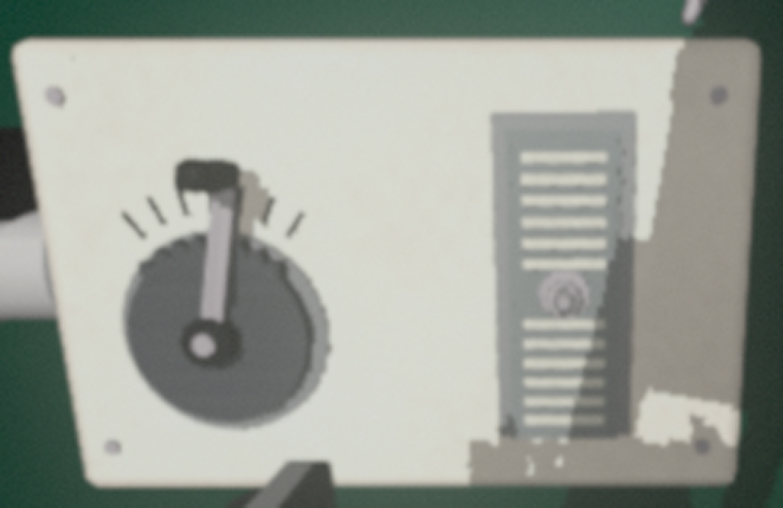

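View pics/d3.png

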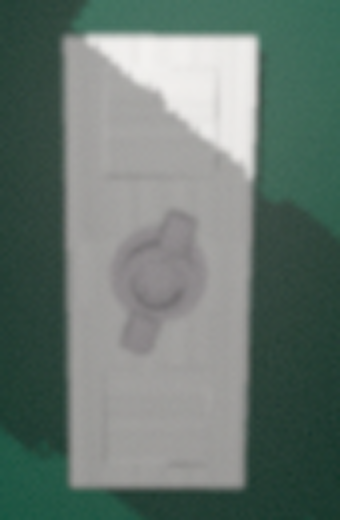

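```bash
python3 - <<'E'
from h import *
W=dict(np.load("pics/c_cover.npz"))
t=lambda u,v,f,a,b:(a+(u+.5)/f-.5,b+(v+.5)/f-.5)
P=np.array([onz(W,t(*q,4,215,100),.02) for q in [(65,36),(258,36),(246,488),(71,488)]])
print(P.round(4),np.linalg.norm(np.diff(P,axis=0),axis=1),P.mean(0)); d=P[0]-P[3]+P[1]-P[2];print("yaw",np.degrees(np.arctan2(d[1],d[0])))
a,b=[onz(W,t(*q,4,215,100),.0415) for q in [(185,215),(135,352)]];print("wing",a,b,np.linalg.norm(a-b),(a+b)/2,np.degrees(np.arctan2(*(a-b)[1::-1])))
print("nut c",onz(W,t(158,280,4,215,100),.035))
N=dict(np.load("pics/c_neck.npz"));L=dict(np.load("pics/c_lev.npz"))
n=lambda u,v:t(u,v,2.9,60,70); l=lambda u,v:t(u,v,3.5,160,100)
P=np.array([onz(N,n(*q),.12) for q in [(12,38),(762,38),(735,487),(88,487)]])
print("ext",P.round(4),np.linalg.norm(np.diff(P,axis=0),axis=1),P.mean(0));
d=P[0]-P[3]+P[1]-P[2];print("yaw",np.degrees(np.arctan2(d[1],d[0])));d=P[1]-P[0]+P[2]-P[3];print("yaw",np.degrees(np.arctan2(d[1],d[0]))-90)
s=[(55,96),(719,96),(703,447),(112,447)];P=np.array([onz(N,n(*q),.12) for q in s]);print("screws",P.mean(0),P.round(4))
d=P[0]-P[3]+P[1]-P[2];print("yaw",np.degrees(np.arctan2(d[1],d[0])));d=P[1]-P[0]+P[2]-P[3];print("yaw",np.degrees(np.arctan2(d[1],d[0]))-90)
print("stud",onz(N,n(566,298),.173),onz(L,l(610,208),.173),tri([N,L],[n(566,298),l(610,208)]))
P=np.array([onz(N,n(*q),.152) for q in [(502,129),(628,128),(612,0)]]);print("neck",P)
print("pivot",tri([N,L],[n(203,345),l(205,266)]),"pad",onz(L,l(236,72),.175), onz(N,n(190,172),.175))
E
```

```text
[[0.4509 0.273  0.02  ]
 [0.477  0.3271 0.02  ]
 [0.6125 0.2611 0.02  ]
 [0.586  0.2062 0.02  ]] [0.06011668 0.15067214 0.06092755] [0.53160673 0.26687347 0.02      ]
yaw 153.86822716245678
wing [0.51479036 0.2835252  0.0415    ] [0.54693176 0.25080597 0.0415    ] 0.045865212557724605 [0.53086106 0.26716558 0.0415    ] 134.4895840077561
nut c [0.53042948 0.26680351 0.035     ]
ext [[ 0.5202 -0.2886  0.12  ]
 [ 0.4729  0.0406  0.12  ]
 [ 0.6874  0.0716  0.12  ]
 [ 0.7348 -0.2589  0.12  ]] [0.33263988 0.21668748 0.33395015] [ 0.60384214 -0.10882698  0.12      ]
yaw -171.94352757457946
yaw 8.17098312405679
screws [ 0.60517546 -0.10982813  0.12      ] [[ 0.5423 -0.2704  0.12  ]
 [ 0.4997  0.0265  0.12  ]
 [ 0.668   0.0511  0.12  ]
 [ 0.7107 -0.2465  0.12  ]]
yaw -171.77334115823894
yaw 8.170970966169804
stud [ 0.59095278 -0.03022703  0.173     ] [ 0.590854   -0.03707144  0.173     ] (array([ 0.59410475, -0.02998531,  0.151854  ]), [np.float64(0.0010797809948836913), np.float64(0.001079780994883518)])
neck [[ 0.52798806 -0.06620131  0.152     ]
 [ 0.52013294 -0.01431889  0.152     ]
 [ 0.47244219 -0.02864625  0.152     ]]
pivot (array([ 0.64161928, -0.19040032,  0.14546373]), [np.float64(2.653049890466756e-05), np.float64(2.6530498904634478e-05)]) pad [ 0.5612892  -0.18366108  0.175     ] [ 0.56164967 -0.18376137  0.175     ]
```

The cover's centre by wrist camera is (0.531, 0.267) with its long axis at −26.1°; the corners measure 60 x 151 mm, which fits. The neck is at about (0.5925, −0.030) with a yaw of 8.15°. The lever sits over mark 2, with four marks visible on the open side. Next is the grasp.

```bash
python3 - <<'E'
from h import *
from workcell import bot,hand,get_obs,vision
G=[.5313,.2668];q=qdown(np.radians(63.87))
bot.reach([*G,.10],q)
bot.servo_line([*G,.016],velocity=.1)
hand.move_gripper(.055,50)
o=get_obs();print(o["gripper_width"],o["position"],o["wrist_force"],o["time_s"])
bot.servo_line([*G,.16],velocity=.15)
bot.servo_line([*G,.22],velocity=.2)
o=get_obs();print(o["gripper_width"],o["wrist_force"],o["time_s"])
bot.reach([.5925,-.0301,.26],qdown(np.radians(98.15)))
bot.dwell(.3)
for n in ["top","wrist","scene"]:
    d=vision.read_camera(n);np.savez(f"pics/e_{n}.npz",**d);cv2.imwrite(f"pics/e_{n}.png",d["frame"][...,::-1])
o=get_obs();print(o["gripper_width"],o["position"],o["wrist_force"],o["time_s"])
t=cv2.imread("pics/e_scene.png")[130:260,130:300];cv2.imwrite("pics/e_scz.png",cv2.resize(t,None,fx=4,fy=4,interpolation=cv2.INTER_CUBIC))
E
```

```text
0.058783897285618156 [0.53177984 0.26707897 0.0170003 ] [-0.60515408  1.18731636  6.27806278] 7.75
0.05898600502427376 [-0.47612509 -0.55387749 -3.89693884] 9.3083
0.05869387103554594 [ 0.59253137 -0.02974563  0.26000744] [-0.02180682 -0.22523968 -1.98832135] 10.925
```

View pics/e_wrist.png

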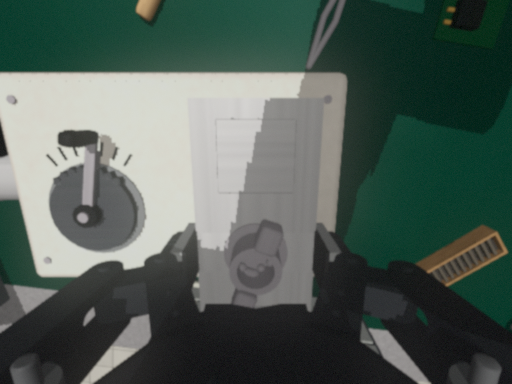

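View pics/e_scz.png

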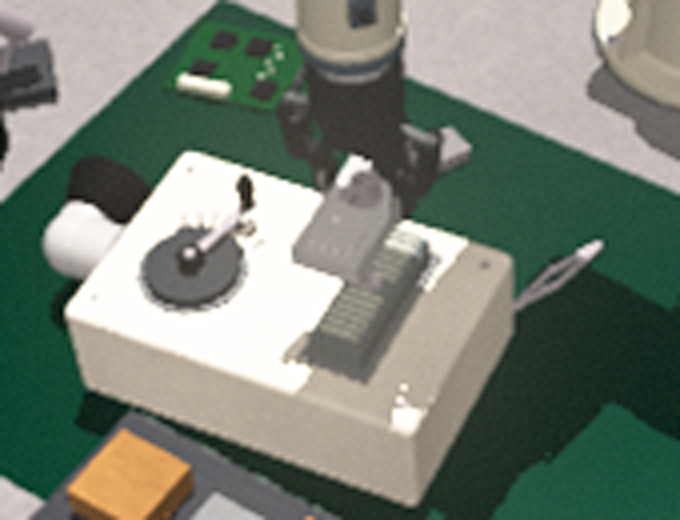

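```bash
python3 - <<'E'
from h import *
W=dict(np.load("pics/e_wrist.npz"));S=dict(np.load("pics/e_scene.npz"))
p=np.array([.59253,-.02975,.260]);R=Ro.from_quat(qdown(np.radians(98.15))).as_matrix()
for uv in [(189,98),(324,97),(196,306),(317,306)]:
    print((R.T@(onz(W,uv,.263)-p)).round(4))
print("hub ring",(R.T@(onz(W,(257,257),.275)-p)).round(4))
E
```

```text
[-0.0752 -0.003  -0.0286]
[-0.0756 -0.003   0.0303]
[ 0.0313 -0.003  -0.0316]
[ 0.0313 -0.003   0.0338]
hub ring [-0.0049 -0.015   0.0012]
```

```bash
python3 - <<'E'
from h import *
from workcell import bot,hand,get_obs,vision
X,Y=.5925,-.0301
bot.servo_line([X,Y,.180],velocity=.1)
z=.180
while z>.1535:
    z-=.003
    bot.servo_line([X,Y,z],velocity=.03)
    o=get_obs();print(round(z,4),np.round(o["position"],4),np.round(o["wrist_force"],1),np.round(o["ft_torque"],2),round(o["gripper_width"],4),round(o["time_s"],2))
    if abs(o["wrist_force"][2])>14: break
E
```

```text
0.177 [ 0.5926 -0.0301  0.1773] [ 0.5 -0.  -2.9] [-0.03 -0.01 -0.02] 0.0592 12.12
0.174 [ 0.5923 -0.0301  0.1738] [-1.2  0.3 -3.1] [ 0.03 -0.   -0.01] 0.0587 12.38
0.171 [ 0.5923 -0.0301  0.1707] [ 0.1  0.2 -2.4] [-0.   -0.02 -0.01] 0.0588 12.62
0.168 [ 0.5923 -0.0301  0.1677] [-0.4  0.1 -2.7] [ 0.   -0.03  0.02] 0.0588 12.88
0.165 [ 0.5923 -0.0301  0.1648] [-0.8 -0.  -3. ] [ 0.02 -0.02 -0.08] 0.0588 13.12
0.162 [ 0.5927 -0.0302  0.1619] [ 1.3 -0.5 -3.4] [-0.06 -0.22  0.01] 0.059 13.38
0.159 [ 0.5928 -0.0302  0.159 ] [ 1.8 -0.7 -1.4] [-0.15 -0.22  0.02] 0.0586 13.62
0.156 [ 0.5927 -0.0302  0.1559] [ 2.5 -1.4 -2.4] [-0.28 -0.3  -0.01] 0.0589 13.88
0.153 [ 0.5927 -0.0302  0.153 ] [ 2.7 -1.5 -1. ] [-0.24 -0.41 -0.04] 0.0587 14.12
```

```bash
python3 - <<'E'
from h import *
from workcell import bot,hand,get_obs,vision
X,Y=.5925,-.0301
z=.153
for i in range(5):
    z-=.001
    bot.servo_line([X,Y,z],velocity=.02);bot.dwell(.1)
    o=get_obs();print(round(z,4),np.round(o["position"],4),np.round(o["wrist_force"],1),np.round(o["ft_torque"],2),round(o["gripper_width"],4),round(o["time_s"],2))
    if abs(o["wrist_force"][2]+2.5)>12: break
hand.move_gripper(.085)
bot.dwell(.2);o=get_obs();print(np.round(o["wrist_force"],1))
bot.servo_line([X,Y,.25],velocity=.15)
bot.reach([X,Y,.34],qdown(np.radians(98.15)));bot.dwell(.3)
for n in ["wrist","scene","top"]:
    d=vision.read_camera(n);np.savez(f"pics/f_{n}.npz",**d);cv2.imwrite(f"pics/f_{n}.png",d["frame"][...,::-1])
print(get_obs()["time_s"],get_obs()["joint_pos"])
t=cv2.imread("pics/f_scene.png")[150:250,140:270];cv2.imwrite("pics/f_scz.png",cv2.resize(t,None,fx=6,fy=6,interpolation=cv2.INTER_CUBIC))
t=cv2.imread("pics/f_wrist.png")[70:245,60:330];cv2.imwrite("pics/f_wz.png",cv2.resize(t,None,fx=2.9,fy=2.9,interpolation=cv2.INTER_CUBIC))
E
```

```text
0.152 [ 0.5928 -0.0301  0.153 ] [-1.  -1.2  8.1] [-0.11  0.18  0.07] 0.0589 14.47
0.151 [ 0.5928 -0.0302  0.1529] [-4.5 -1.5 17.8] [ 0.02  0.82 -0.04] 0.0586 14.82
[-0.1  0.7  0.5]
17.1167 [-5.32878563e-02  2.31035722e-01  1.59602144e+00  4.24209312e-05
  1.31546313e+00 -1.76630880e+00]
```

View pics/f_wz.png

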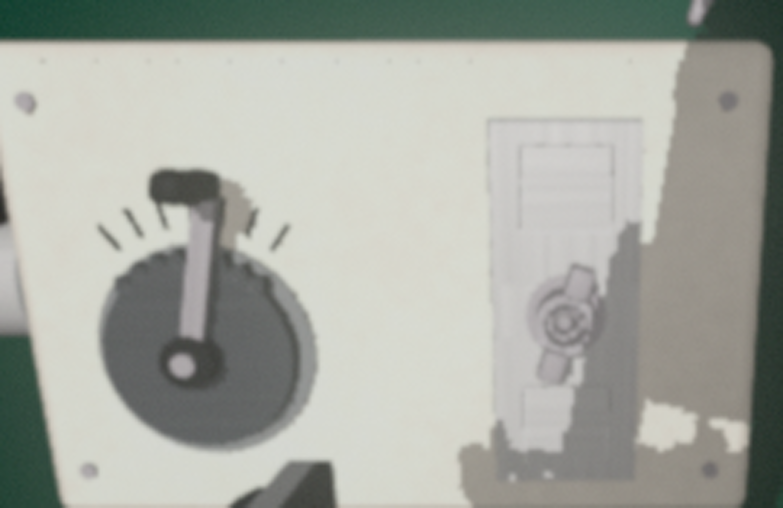

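View pics/f_scz.png

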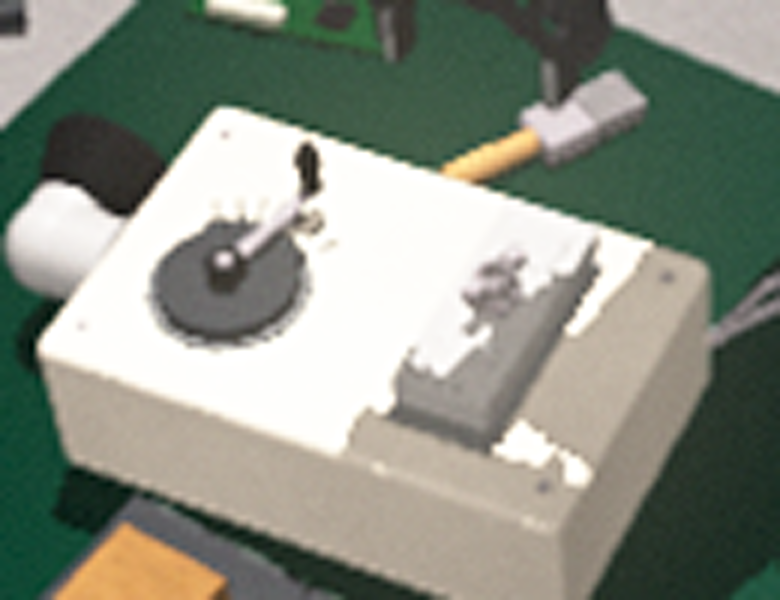

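```bash
python3 - <<'E'
from h import *
from workcell import kinematics
W=dict(np.load("pics/f_wrist.npz"));S=dict(np.load("pics/f_scene.npz"));T=dict(np.load("pics/f_top.npz"))
n=lambda u,v:(60+(u+.5)/2.9-.5,70+(v+.5)/2.9-.5); s=lambda u,v:(140+(u+.5)/6-.5,150+(v+.5)/6-.5)
P=np.array([onz(W,n(*q),.156) for q in [(487,120),(643,119),(634,479),(497,479)]])
print(P.round(4),np.linalg.norm(np.diff(P,axis=0),axis=1),P.mean(0));d=P[0]-P[3]+P[1]-P[2];print("yaw",np.degrees(np.arctan2(d[1],d[0])))
for z in (.178,.185,.19):
    a,b=[onz(W,n(*q),z) for q in [(583,266),(552,386)]];print(z,"wing",np.linalg.norm(a-b),(a+b)/2,np.degrees(np.arctan2(*(a-b)[1::-1])))
print(tri([W,S],[n(565,322),s(497,277)]))
for ph in (168,168+90,-12): print(ph, kinematics.solve_ik([.593,-.03,.19],qdown(np.radians(ph))))
print([bool(0)])
E
```

```text
[[ 0.5223 -0.071   0.156 ]
 [ 0.5134 -0.0117  0.156 ]
 [ 0.6617  0.0094  0.156 ]
 [ 0.6702 -0.0494  0.156 ]] [0.059921  0.1498681 0.0594473] [ 0.59189138 -0.03067844  0.156     ]
yaw -171.78287422322998
0.178 wing 0.048552611529853754 [ 0.59367821 -0.02963922  0.178     ] 174.06318376726307
0.185 wing 0.04736371251106691 [ 0.59202738 -0.02987977  0.185     ] 174.06318376726304
0.19 wing 0.046514498926219394 [ 0.59084821 -0.03005159  0.19      ] 174.06318376726307
(array([ 0.59148793, -0.03047021,  0.17838584]), [np.float64(0.00035060240364746456), np.float64(0.0003506024036475204)])
168 [-5.30734086e-02  3.66058461e-01  1.75607879e+00 -4.44089210e-16
  1.01945540e+00 -2.98522655e+00]
258 [-5.30734086e-02  3.66058461e-01  1.75607879e+00 -4.44089210e-16
  1.01945540e+00  1.72716243e+00]
-12 [-5.30734086e-02  3.66058461e-01  1.75607879e+00 -4.44089210e-16
  1.01945540e+00  1.56366102e-01]
[False]
```

```bash
cat >> h.py <<'E'
def st(tag=""):
    from workcell import get_obs
    o=get_obs();print(tag,"t%.2f"%o["time_s"],np.round(o["position"],4),"F",np.round(o["wrist_force"],1),"T",np.round(o["ft_torque"],2),"w %.4f"%o["gripper_width"],"j6 %.2f"%o["joint_pos"][5]);return o
E
python3 - <<'E'
from h import *
from workcell import bot,hand,get_obs,vision
X,Y=.593,-.0302
q=qdown(np.radians(-6))
bot.reach([X,Y,.235],q)
hand.move_gripper(.062,20)
bot.servo_line([X,Y,.184],velocity=.08);bot.dwell(.1);st("down")
hand.move_gripper(.052);st("52")
hand.move_gripper(.048);st("48")
hand.move_gripper(.040,20);bot.dwell(.2);st("grip")
d=vision.read_camera("wrist");np.savez("pics/g_w.npz",**d);cv2.imwrite("pics/g_w.png",d["frame"][...,::-1])
E
```

```text
down t19.96 [ 0.5934 -0.0302  0.1845] F [-0.1 -0.4 -0. ] T [-0.02  0.02 -0.05] w 0.0619 j6 0.05
52 t20.23 [ 0.5931 -0.0302  0.1843] F [ 0.1  0.5 -1.3] T [ 0.03  0.03 -0.03] w 0.0520 j6 0.05
48 t20.44 [ 0.5932 -0.0302  0.1841] F [1.  0.3 0.5] T [ 0.03 -0.1   0.05] w 0.0482 j6 0.05
grip t20.86 [ 0.5937 -0.0302  0.1844] F [ 5.2 -0.3  1.4] T [-0.03 -0.8  -0.03] w 0.0454 j6 0.05
```

View pics/g_w.png

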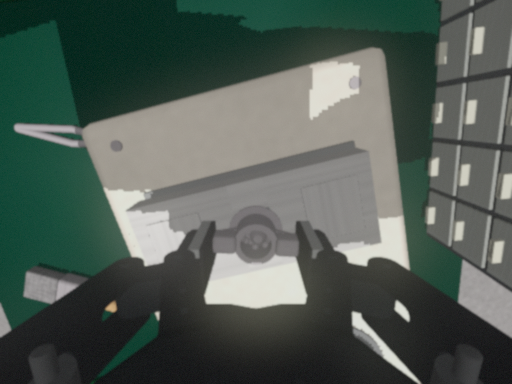

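```bash
python3 - <<'E'
from h import *
from workcell import bot,hand,get_obs,vision
X,Y=.5941,-.0302
hand.move_gripper(.040,35)
z=.184;ph=-6
bot.servo_line([X,Y,z],velocity=.01);o=st("s");T0=o["ft_torque"][2]
while ph>-163:
    ph-=12;z-=.016*12/360
    bot.servo_line([X,Y,z],qdown(np.radians(ph)),velocity=.003)
    o=st(ph)
    if abs(o["ft_torque"][2]-T0)>.3 or np.linalg.norm(o["wrist_force"])>25: break
E
```

```text
s t21.38 [ 0.5939 -0.0303  0.1842] F [0.4 0.1 4.6] T [-0.18 -0.19 -0.03] w 0.0450 j6 0.05
-18 t21.74 [ 0.5941 -0.0302  0.1836] F [ 2.6 -0.9  4.8] T [-0.12 -0.31 -0.03] w 0.0447 j6 0.26
-30 t22.10 [ 0.5942 -0.0302  0.183 ] F [1.8 0.2 4.9] T [ 0.04 -0.45 -0.01] w 0.0445 j6 0.46
-42 t22.46 [ 0.5943 -0.0303  0.1825] F [2.4 0.1 3.7] T [ 0.02 -0.53  0.01] w 0.0451 j6 0.67
-54 t22.82 [ 0.5943 -0.0302  0.182 ] F [ 3.8 -0.8  4.3] T [ 0.09 -0.55 -0.02] w 0.0447 j6 0.88
-66 t23.18 [ 0.5943 -0.0303  0.1814] F [ 4.8 -0.2  4.1] T [-0.07 -0.72 -0.  ] w 0.0450 j6 1.09
-78 t23.53 [ 0.5944 -0.0302  0.1809] F [5.4 1.2 5.3] T [ 0.04 -0.81 -0.  ] w 0.0449 j6 1.30
-90 t23.89 [ 0.5943 -0.0304  0.1803] F [ 5.1 -1.1  4. ] T [-0.03 -0.85  0.02] w 0.0450 j6 1.51
-102 t24.25 [ 0.5944 -0.0303  0.1799] F [ 4.6 -0.7  4.7] T [-0.03 -0.87  0.01] w 0.0446 j6 1.72
-114 t24.61 [ 0.5943 -0.0304  0.1792] F [5.2 0.  4.6] T [-0.08 -0.9  -0.01] w 0.0445 j6 1.93
-126 t24.97 [ 0.5944 -0.0304  0.1788] F [ 5.7 -0.2  3.9] T [-0.05 -0.89 -0.03] w 0.0449 j6 2.14
-138 t25.32 [ 0.5943 -0.0304  0.1782] F [ 4.6 -1.3  3.5] T [-0.17 -0.83  0.01] w 0.0445 j6 2.35
-150 t25.68 [ 0.5943 -0.0305  0.178 ] F [ 3.5 -2.3  6.8] T [-0.2  -0.69 -0.02] w 0.0449 j6 2.56
-162 t26.04 [ 0.5943 -0.0306  0.1779] F [ 3.1 -1.2 11. ] T [-0.24 -0.45  0.02] w 0.0447 j6 2.77
-174 t26.40 [ 0.5943 -0.0307  0.1777] F [ 1.2 -3.2 13.3] T [-0.32 -0.19 -0.01] w 0.0443 j6 2.98
```

```bash
python3 - <<'E'
from h import *
from workcell import bot,hand,get_obs,vision
for n in ["wrist","scene"]:
    d=vision.read_camera(n);np.savez(f"pics/i_{n}.npz",**d);cv2.imwrite(f"pics/i_{n}.png",d["frame"][...,::-1])
t=cv2.imread("pics/i_scene.png")[150:250,140:270];cv2.imwrite("pics/i_scz.png",cv2.resize(t,None,fx=6,fy=6,interpolation=cv2.INTER_CUBIC))
t=cv2.imread("pics/i_wrist.png")[150:300,130:380];cv2.imwrite("pics/i_wz.png",cv2.resize(t,None,fx=3.2,fy=3.2,interpolation=cv2.INTER_CUBIC))
E
```

```text
(no output)
```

View pics/i_wz.png

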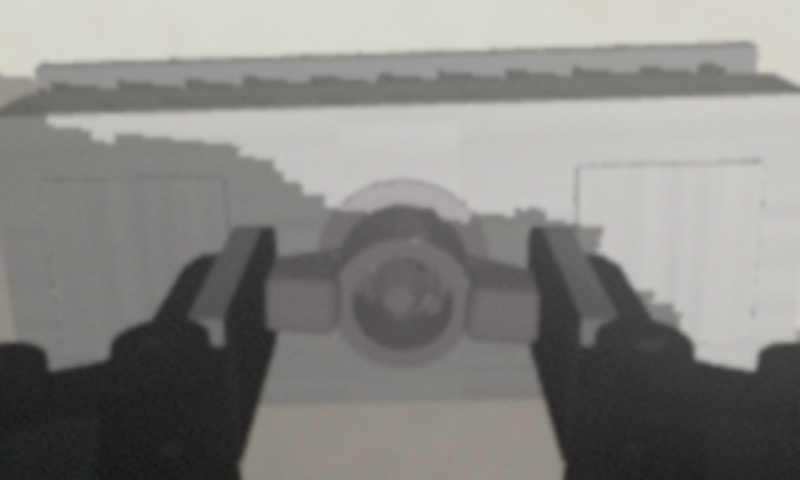

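View pics/i_scz.png

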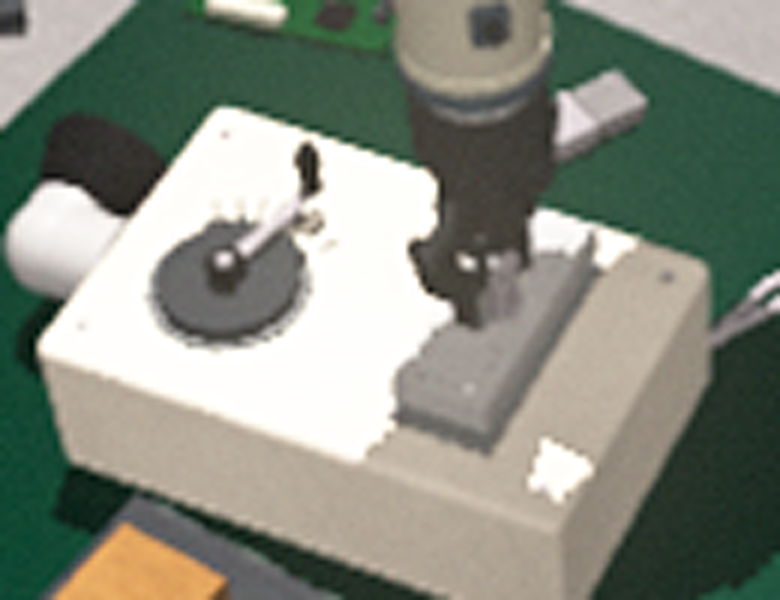

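Jaws and wings have turned about 168° together. Descent stopped at TCP z of about 0.178, but the wrist shows no tightening torque. I'll release and look from above to tell whether the nut is down.

```bash
python3 - <<'E'
from h import *
from workcell import bot,hand,get_obs,vision
st()
hand.move_gripper(.060,20);bot.dwell(.1);st("rel")
bot.servo_line([.5925,-.0301,.235],velocity=.12)
bot.reach([.5925,-.0301,.28],qdown(np.radians(6)));bot.dwell(.3)
d=vision.read_camera("wrist");np.savez("pics/j_w.npz",**d);cv2.imwrite("pics/j_w.png",d["frame"][...,::-1])
d=vision.read_camera("scene");np.savez("pics/j_s.npz",**d)
st()
t=d["frame"][150:250,140:270,::-1];cv2.imwrite("pics/j_scz.png",cv2.resize(t,None,fx=6,fy=6,interpolation=cv2.INTER_CUBIC))
t=cv2.imread("pics/j_w.png")[100:250,160:360];cv2.imwrite("pics/j_wz.png",cv2.resize(t,None,fx=4,fy=4,interpolation=cv2.INTER_CUBIC))
E
```

```text
t26.50 [ 0.5943 -0.0307  0.1777] F [ 1.7 -1.2 14.1] T [-0.34 -0.18  0.01] w 0.0451 j6 2.98
rel t26.90 [ 0.5933 -0.0301  0.1758] F [-0.4  0.   0.5] T [-0.   -0.   -0.01] w 0.0601 j6 2.98
 t30.58 [ 0.5925 -0.0301  0.28  ] F [-0.7 -0.5  0.7] T [0.05 0.02 0.03] w 0.0602 j6 -0.16
```

View pics/j_wz.png

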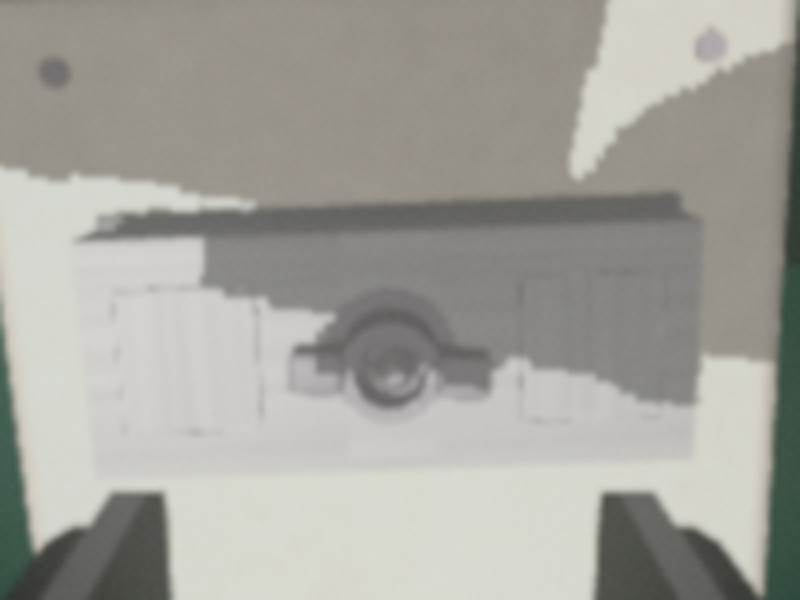

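View pics/j_scz.png

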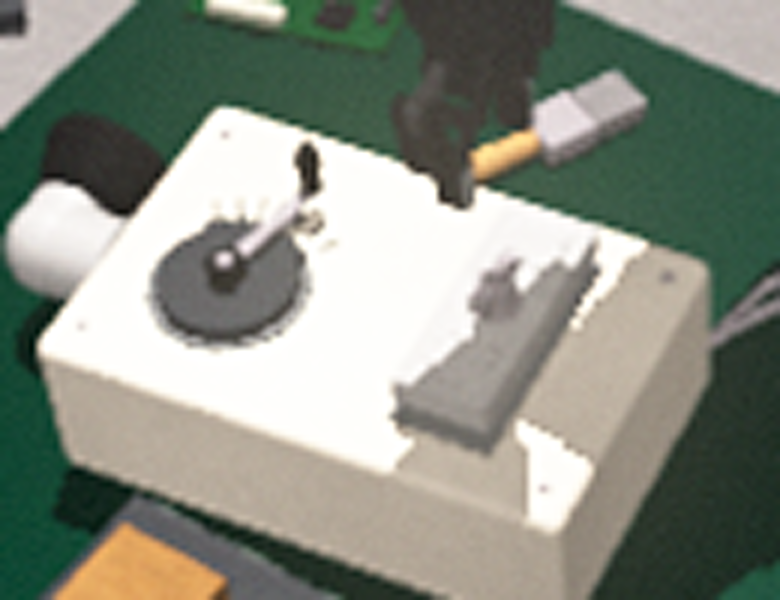

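```bash
python3 - <<'E'
from h import *
n=lambda u,v:(160+(u+.5)/4-.5,100+(v+.5)/4-.5)
W=dict(np.load("pics/j_w.npz"))
P=np.array([onz(W,n(*q),.156) for q in [(75,240),(702,217),(693,458),(98,477)]])
print(P.round(4),np.linalg.norm(np.diff(P,axis=0),axis=1),P.mean(0))
C=P.mean(0)
for z in (.1775,.18,.183,.186,.189):
    a,b=onz(W,n(289,372),z),onz(W,n(492,374),z)
    print(z,"span",np.linalg.norm(a-b),"mid-C",((a+b)/2-C)[:2].round(4),"ang",np.degrees(np.arctan2(*(b-a)[1::-1])))
W=dict(np.load("pics/f_wrist.npz"));n=lambda u,v:(60+(u+.5)/2.9-.5,70+(v+.5)/2.9-.5)
C=np.array([.59189,-.03068,0])
for z in (.1775,.18,.183,.186,.189):
    a,b=onz(W,n(583,266),z),onz(W,n(552,386),z);print(z,np.linalg.norm(a-b),((a+b)/2-C)[:2].round(4))
E
```

```text
[[ 0.516  -0.0106  0.156 ]
 [ 0.6622  0.0103  0.156 ]
 [ 0.6709 -0.0492  0.156 ]
 [ 0.5235 -0.0698  0.156 ]] [0.14768504 0.06012092 0.14879393] [ 0.59316276 -0.02981416  0.156     ]
0.1775 span 0.04525826565575132 mid-C [-0.0004  0.0006] ang 5.423897792774361
0.18 span 0.04476117371726335 mid-C [-0.0005  0.0013] ang 5.42389779277434
0.183 span 0.04416466339107767 mid-C [-0.0006  0.0022] ang 5.42389779277435
0.186 span 0.04356815306489211 mid-C [-0.0008  0.003 ] ang 5.4238977927743575
0.189 span 0.042971642738706545 mid-C [-0.0009  0.0038] ang 5.423897792774356
0.1775 0.04863753288833847 [0.0019 0.0011]
0.18 0.048212926095914654 [0.0013 0.001 ]
0.183 0.04770339794500601 [0.0006 0.0009]
0.186 0.047193869794097475 [-0.0001  0.0008]
0.189 0.046684341643188944 [-0.0008  0.0007]
```

The nut has dropped to about its seat (wing top about 0.178, from about 0.186). I'll regrasp it and turn further until torque builds.

```bash
python3 - <<'E'
from h import *
from workcell import bot,hand,get_obs,vision
X,Y=.5938,-.0302
ph=5.4;z=.1765
bot.reach([X,Y,.22],qdown(np.radians(ph)))
bot.servo_line([X,Y,z],velocity=.08)
hand.move_gripper(.040,35);bot.dwell(.1);o=st("grip")
T0=o["ft_torque"][2]; z=o["position"][2]
for k in range(24):
    ph-=7;z-=.016*7/360 if k<4 else 0.00005
    bot.servo_line([X,Y,z],qdown(np.radians(ph)),velocity=.0012 if k<4 else .0003)
    o=st(round(ph,1))
    if abs(o["ft_torque"][2]-T0)>.3 or np.linalg.norm(o["wrist_force"])>25: break
E
```

```text
grip t32.00 [ 0.5943 -0.0301  0.1772] F [0.1 1.  4.5] T [ 0.22 -0.07  0.06] w 0.0446 j6 -0.15
-1.6 t32.27 [ 0.5944 -0.0303  0.1772] F [2.8 0.6 1.9] T [ 0.03 -0.5   0.  ] w 0.0447 j6 -0.03
-8.6 t32.55 [ 0.5944 -0.0303  0.177 ] F [ 4.1 -0.6  3.9] T [ 0.05 -0.53 -0.05] w 0.0449 j6 0.09
-15.6 t32.83 [ 0.5945 -0.0303  0.1769] F [2.2 0.6 6.5] T [ 0.07 -0.47 -0.03] w 0.0451 j6 0.21
-22.6 t33.10 [ 0.5946 -0.0303  0.1768] F [2.3 0.4 7.2] T [ 0.09 -0.36  0.04] w 0.0449 j6 0.34
-29.6 t33.38 [ 0.5945 -0.0303  0.1768] F [2.6 0.4 7.5] T [ 0.02 -0.36 -0.14] w 0.0446 j6 0.46
-36.6 t33.65 [ 0.5946 -0.0303  0.1767] F [3.2 0.5 6.6] T [ 0.05 -0.36 -0.26] w 0.0447 j6 0.58
```

```bash
python3 - <<'E'
from h import *
from workcell import bot,hand,get_obs,vision
X,Y=.5938,-.0302
ph=-36.6;z=get_obs()["position"][2]
for k in range(8):
    ph-=5;z-=.00005
    bot.servo_line([X,Y,z],qdown(np.radians(ph)),velocity=.0003);bot.dwell(.1)
    o=st(round(ph,1))
    if abs(o["ft_torque"][2])>.6 or np.linalg.norm(o["wrist_force"])>25: break
hand.move_gripper(.060,20);bot.dwell(.1);st("rel")
bot.servo_line([.5938,-.0302,.235],velocity=.15)
bot.reach([.5925,-.0301,.28],qdown(np.radians(8)));bot.dwell(.3)
d=vision.read_camera("wrist");np.savez("pics/k_w.npz",**d);cv2.imwrite("pics/k_w.png",d["frame"][...,::-1]);st()
t=cv2.imread("pics/k_w.png")[100:250,160:360];cv2.imwrite("pics/k_wz.png",cv2.resize(t,None,fx=4,fy=4,interpolation=cv2.INTER_CUBIC))
E
```

```text
-41.6 t34.16 [ 0.5946 -0.0303  0.1767] F [5.2 0.4 0.9] T [ 0.1  -0.83  0.15] w 0.0453 j6 0.67
-46.6 t34.51 [ 0.5947 -0.0305  0.1768] F [ 5.9 -0.7  1.5] T [-0.11 -0.83 -0.28] w 0.0450 j6 0.76
-51.6 t34.86 [ 0.5948 -0.0304  0.1769] F [ 4.9 -0.5  2.4] T [-0.04 -0.84 -0.3 ] w 0.0447 j6 0.84
-56.6 t35.21 [ 0.5947 -0.0303  0.177 ] F [ 4.9 -0.2  4.1] T [-0.01 -0.82 -0.07] w 0.0450 j6 0.93
-61.6 t35.56 [ 0.5951 -0.0304  0.1779] F [ 1.9  1.3 15.4] T [-0.1  -0.29 -0.25] w 0.0448 j6 1.02
-66.6 t35.91 [ 0.5954 -0.0304  0.1799] F [-3.5  0.5 29.1] T [-0.01  0.57 -0.07] w 0.0447 j6 1.10
rel t36.31 [ 0.593  -0.0302  0.1756] F [0.9 0.7 0.3] T [-0.05 -0.02  0.  ] w 0.0598 j6 1.11
 t38.38 [ 0.5925 -0.0301  0.2799] F [ 0.4  0.4 -0.2] T [ 0.03 -0.01 -0.05] w 0.0602 j6 -0.19
```

View pics/k_wz.png

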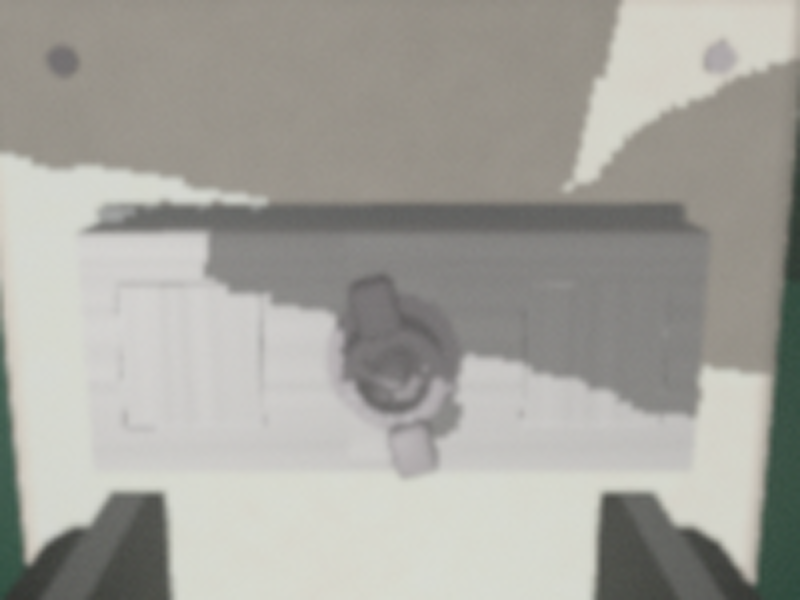

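```bash
python3 - <<'E'
from h import *
n=lambda u,v:(160+(u+.5)/4-.5,100+(v+.5)/4-.5)
W=dict(np.load("pics/k_w.npz"))
P=np.array([onz(W,n(*q),.156) for q in [(79,229),(708,229),(692,470),(92,470)]])
print(P.round(4),np.linalg.norm(np.diff(P,axis=0),axis=1),P.mean(0));d=P[1]-P[0]+P[2]-P[3];print("yaw",np.degrees(np.arctan2(d[1],d[0])))
C=P.mean(0)
for z in (.1775,.18,.183,.186,.189):
    a,b=onz(W,n(371,276),z),onz(W,n(416,474),z)
    print(z,"span",np.linalg.norm(a-b),"mid-C",((a+b)/2-C)[:2].round(4),"ang",np.degrees(np.arctan2(*(b-a)[1::-1])))
E
python3 - <<'E'
import cv2
a=cv2.imread("pics/k_w.png")[150:230,215:305];cv2.imwrite("pics/k_z2.png",cv2.resize(a,None,fx=8,fy=7,interpolation=cv2.INTER_CUBIC))
E
```

```text
[[ 0.5161 -0.0104  0.156 ]
 [ 0.6626  0.0102  0.156 ]
 [ 0.6718 -0.0495  0.156 ]
 [ 0.5233 -0.0704  0.156 ]] [0.14800084 0.06040279 0.1499875 ] [ 0.59346811 -0.03003487  0.156     ]
yaw 8.000679991018647
0.1775 span 0.04701834936664433 mid-C [0.0001 0.    ] ang -69.5159058931326
0.18 span 0.0465016202180576 mid-C [-0.      0.0007] ang -69.51590589313253
0.183 span 0.04588154523975348 mid-C [-0.0002  0.0016] ang -69.51590589313257
0.186 span 0.04526147026144941 mid-C [-0.0004  0.0024] ang -69.5159058931325
0.189 span 0.044641395283145285 mid-C [-0.0005  0.0033] ang -69.51590589313253
```

View pics/k_z2.png

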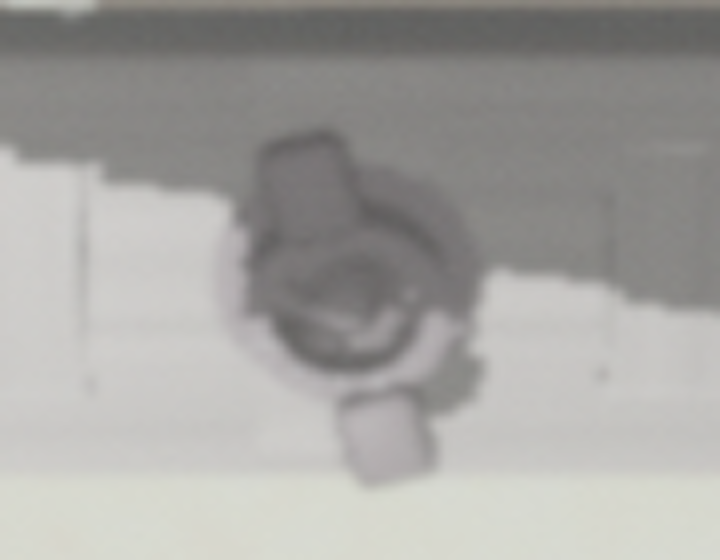

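```bash
python3 - <<'E'
from h import *
from workcell import bot,hand,get_obs,vision
X,Y=.5943,-.0303
ph=-68.5;z=.178
bot.reach([X,Y,.215],qdown(np.radians(ph)))
bot.servo_line([X,Y,z],velocity=.09)
hand.move_gripper(.040,30);bot.dwell(.15);o=st("grip")
T0=o["ft_torque"][2]; z=o["position"][2]; e0=o["joint_efforts"][5]
for k in range(5):
    ph-=5
    bot.servo_line([X,Y,z-.0001],qdown(np.radians(ph)),velocity=.0005);bot.dwell(.1)
    o=st(round(ph,1));print("  e6 %.3f"%(o["joint_efforts"][5]-e0)); z=o["position"][2]
    if abs(o["ft_torque"][2])>.5 or np.linalg.norm(o["wrist_force"])>20: break
d=vision.read_camera("wrist");cv2.imwrite("pics/l_w.png",d["frame"][...,::-1]);np.savez("pics/l_w.npz",**d)
t=cv2.imread("pics/l_w.png")[150:300,130:380];cv2.imwrite("pics/l_wz.png",cv2.resize(t,None,fx=3.2,fy=3.2,interpolation=cv2.INTER_CUBIC))
d=vision.read_camera("scene");t=d["frame"][150:250,140:270,::-1];cv2.imwrite("pics/l_scz.png",cv2.resize(t,None,fx=6,fy=6,interpolation=cv2.INTER_CUBIC))
E
```

```text
grip t40.57 [ 0.5948 -0.0304  0.1786] F [ 0.7 -1.5  3.3] T [-0.17 -0.04  0.03] w 0.0448 j6 1.14
-73.5 t40.99 [ 0.5946 -0.0303  0.1786] F [ 0.7 -0.7  2.2] T [-0.14 -0.31  0.  ] w 0.0452 j6 1.23
  e6 0.007
-78.5 t41.34 [ 0.5944 -0.0303  0.1786] F [ 1.4 -0.7  0.3] T [-0.09 -0.33 -0.01] w 0.0449 j6 1.31
  e6 0.015
-83.5 t41.69 [ 0.5943 -0.0303  0.1785] F [ 2.4 -0.6 -0.3] T [-0.06 -0.41 -0.01] w 0.0450 j6 1.40
  e6 0.010
-88.5 t42.04 [ 0.5943 -0.0303  0.1783] F [ 1.3 -0.7 -0.3] T [-0.03 -0.36 -0.01] w 0.0452 j6 1.49
  e6 0.010
-93.5 t42.39 [ 0.5942 -0.0303  0.1781] F [ 2.7 -0.1 -1.2] T [-0.06 -0.37 -0.  ] w 0.0451 j6 1.58
  e6 0.012
```

View pics/l_wz.png

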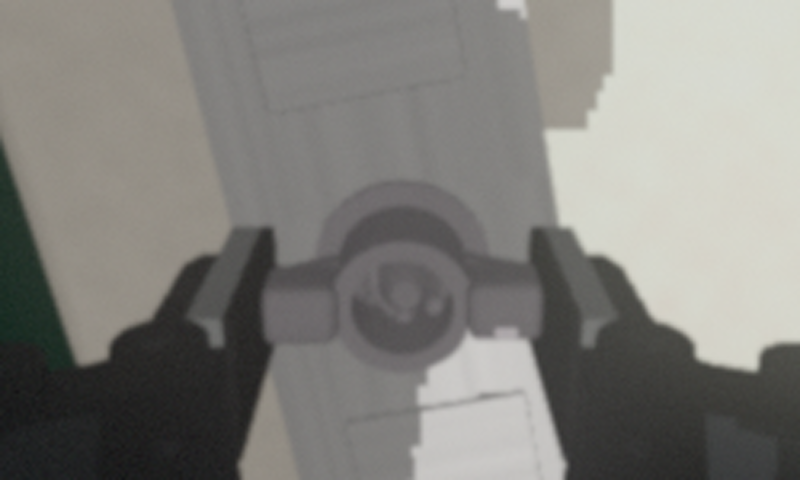

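```bash
python3 - <<'E'
import cv2,numpy as np
out=[]
for f in ["g_w","i_wrist","l_w"]:
    a=cv2.imread(f"pics/{f}.png")[200:275,200:315];out.append(cv2.resize(a,None,fx=2.3*2.9/2.9*3/ 3*1.0,fy=2.3,interpolation=cv2.INTER_CUBIC))
cv2.imwrite("pics/cmp.png",np.hstack(out))
E
```

```text
(no output)
```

View pics/cmp.png

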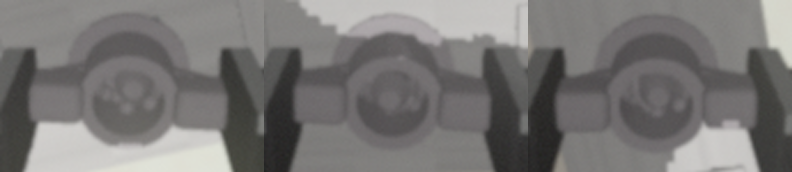

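View pics/l_scz.png

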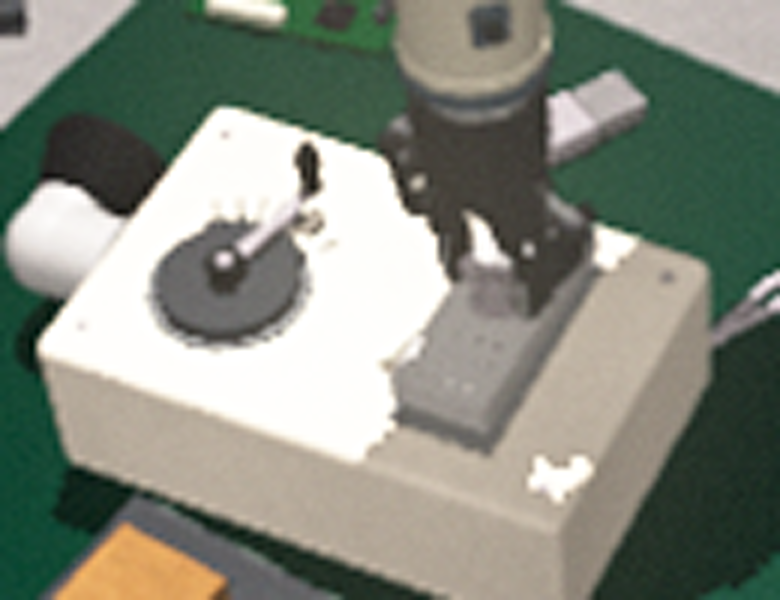

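The nut is turning freely again. The earlier 29 N event was probably the thread skipping after I over-drove the nut. I'll follow the helix down and stop at the first sustained stall or torque.

```bash
python3 - <<'E'
from h import *
from workcell import bot,hand,get_obs,vision
X,Y=.5943,-.0303
ph=-93.5;z=.1781;n=0
while ph>-168:
    ph-=8;z-=.016*8/360
    bot.servo_line([X,Y,z],qdown(np.radians(ph)),velocity=.0016);
    o=st(round(ph,1))
    if abs(o["ft_torque"][2])>.12 or o["wrist_force"][2]>7 : 
        n+=1
        if n>1: break
E
```

```text
-101.5 t42.79 [ 0.5942 -0.0303  0.1777] F [ 2.9 -0.7 -1.2] T [-0.03 -0.26 -0.03] w 0.0452 j6 1.71
-109.5 t43.08 [ 0.5942 -0.0303  0.1773] F [ 1.8  0.  -1.5] T [-0.   -0.24 -0.  ] w 0.0451 j6 1.85
-117.5 t43.38 [ 0.5942 -0.0303  0.177 ] F [ 1.1 -0.7 -1.3] T [ 0.03 -0.19 -0.01] w 0.0452 j6 1.99
-125.5 t43.67 [ 0.5942 -0.0303  0.1766] F [ 2.  -0.  -1.2] T [ 0.02 -0.19 -0.02] w 0.0449 j6 2.13
-133.5 t43.96 [ 0.5942 -0.0303  0.1763] F [ 1.9 -0.3 -0.8] T [ 0.05 -0.26  0.02] w 0.0450 j6 2.27
-141.5 t44.25 [ 0.5942 -0.0303  0.1759] F [ 1.  -0.7 -1.3] T [-0.06 -0.2   0.04] w 0.0448 j6 2.41
-149.5 t44.54 [ 0.5943 -0.0303  0.1756] F [ 0.8  0.6 -1.6] T [-0.03 -0.25  0.01] w 0.0451 j6 2.55
-157.5 t44.83 [ 0.5943 -0.0303  0.1754] F [-0.4  0.4  1.3] T [-0.03 -0.1   0.04] w 0.0447 j6 2.69
-165.5 t45.12 [ 0.5944 -0.0303  0.1753] F [-1.1  0.3  4.9] T [-0.06  0.16 -0.03] w 0.0448 j6 2.83
-173.5 t45.42 [ 0.5945 -0.0304  0.1752] F [-1.5 -0.8  7.4] T [-0.07  0.27 -0.02] w 0.0452 j6 2.97
```

```bash
python3 - <<'E'
from h import *
from workcell import bot,hand,get_obs,vision
X,Y=.5941,-.0303
hand.move_gripper(.062,30)
z=.1756
bot.reach([X,Y,z],qdown(np.radians(6.5)))
hand.move_gripper(.040,30);o=st("grip");ph=6.5
bot.servo_line([X,Y,z],qdown(np.radians(-15)),velocity=.001);ph=-15.;st(ph)
n=0
while ph>-42:
    ph-=3
    bot.servo_line([X,Y,z-.0001],qdown(np.radians(ph)),velocity=.001);bot.dwell(.08)
    o=st(ph);z=min(o["position"][2],.1757)
    if abs(o["ft_torque"][2])>.18: n+=1
    if n>=2 or abs(o["ft_torque"][2])>.3: break
E
```

```text
grip t48.66 [ 0.5946 -0.0302  0.1759] F [1.1 1.  1.9] T [ 0.12 -0.24  0.04] w 0.0446 j6 -0.17
-15.0 t49.18 [ 0.5946 -0.0303  0.1756] F [ 4.7  0.6 -2.2] T [ 0.05 -0.74 -0.04] w 0.0447 j6 0.21
-18.0 t49.52 [ 0.5947 -0.0303  0.1756] F [ 5.2 -0.3 -1.9] T [ 0.03 -0.88 -0.02] w 0.0445 j6 0.26
-21.0 t49.85 [ 0.5947 -0.0303  0.1756] F [ 5.2  0.3 -3.5] T [ 0.16 -0.92  0.04] w 0.0449 j6 0.31
-24.0 t50.18 [ 0.5947 -0.0303  0.1756] F [ 6.4  0.6 -3.1] T [ 0.03 -0.9   0.17] w 0.0449 j6 0.36
-27.0 t50.52 [ 0.5948 -0.0303  0.1755] F [ 5.4  0.5 -3.1] T [ 0.04 -0.91  0.13] w 0.0451 j6 0.41
-30.0 t50.85 [ 0.5947 -0.0304  0.1755] F [ 5.3 -0.  -2.5] T [ 0.04 -0.87  0.12] w 0.0451 j6 0.47
-33.0 t51.18 [ 0.5947 -0.0303  0.1755] F [ 4.6  0.7 -2.1] T [ 0.02 -0.96  0.11] w 0.0448 j6 0.52
-36.0 t51.52 [ 0.5948 -0.0304  0.1755] F [ 5.7  0.4 -3.7] T [ 0.03 -0.94  0.08] w 0.0452 j6 0.57
-39.0 t51.85 [ 0.5947 -0.0303  0.1754] F [ 5.6 -0.2 -3.4] T [ 0.09 -0.98  0.04] w 0.0449 j6 0.62
-42.0 t52.18 [ 0.5948 -0.0304  0.1753] F [ 7.1 -0.4 -4.1] T [-0.05 -1.   -0.3 ] w 0.0452 j6 0.68
```

```bash
python3 - <<'E'
from h import *
from workcell import bot,hand,get_obs,vision
hand.move_gripper(.060,30);st("rel")
bot.servo_line([.5943,-.0303,.245],qdown(np.radians(-60)),velocity=.15)
d=vision.read_camera("wrist");np.savez("pics/m_w.npz",**d);cv2.imwrite("pics/m_w.png",d["frame"][...,::-1])
d=vision.read_camera("top");np.savez("pics/m_t.npz",**d);cv2.imwrite("pics/m_t.png",d["frame"][...,::-1]);st()
t=cv2.imread("pics/m_w.png")[100:250,160:360];cv2.imwrite("pics/m_wz.png",cv2.resize(t,None,fx=4,fy=4,interpolation=cv2.INTER_CUBIC))
E
```

```text
rel t52.48 [ 0.5935 -0.0303  0.1751] F [-0.1 -0.6 -0.3] T [-0.03  0.04  0.01] w 0.0602 j6 0.68
 t53.20 [ 0.5935 -0.0302  0.2437] F [ 0.  -0.9  1. ] T [-0.   -0.01  0.01] w 0.0599 j6 0.99
```

View pics/m_wz.png

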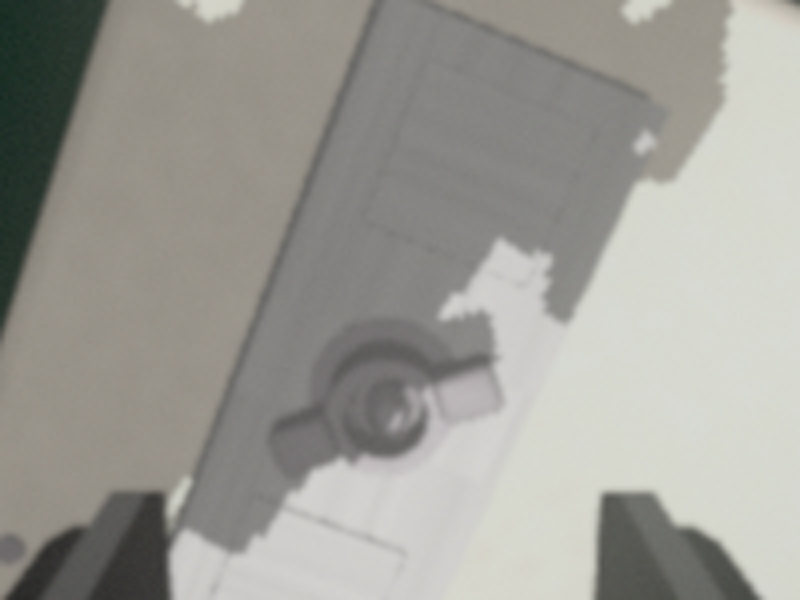

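```bash
python3 - <<'E'
from h import *
n=lambda u,v:(160+(u+.5)/4-.5,100+(v+.5)/4-.5)
W=dict(np.load("pics/m_w.npz"))
for z in (.1775,.18,.183,.186,.189):
    a,b=onz(W,n(274,454),z),onz(W,n(502,386),z)
    print(z,"span",np.linalg.norm(a-b),"mid",((a+b)/2)[:2].round(4),"ang",np.degrees(np.arctan2(*(b-a)[1::-1])))
e=[onz(W,n(*q),.156) for q in [(380,0),(178,530),(665,105),(447,590)]]
print(np.round(e,4))
d=(e[0]-e[1]);d/=np.linalg.norm(d);nn=np.array([-d[1],d[0],0]);print(np.degrees(np.arctan2(d[1],d[0])),[(x@nn).round(4) for x in e],"ctr axis",np.array([.5934,-.0300,0])@nn)
E
```

```text
0.1775 span 0.045480757515391254 mid [ 0.5941 -0.0304] ang -42.439066780548714
0.18 span 0.044888807803870515 mid [ 0.5948 -0.03  ] ang -42.4390667805487
0.183 span 0.04417846815004559 mid [ 0.5957 -0.0295] ang -42.43906678054872
0.186 span 0.04346812849622075 mid [ 0.5965 -0.029 ] ang -42.439066780548636
0.189 span 0.04275778884239574 mid [ 0.5974 -0.0285] ang -42.439066780548764
[[ 0.6603  0.0096  0.156 ]
 [ 0.5434 -0.0074  0.156 ]
 [ 0.6715 -0.0485  0.156 ]
 [ 0.5605 -0.0654  0.156 ]]
8.240393716566684 [np.float64(-0.0852), np.float64(-0.0852), np.float64(-0.1442), np.float64(-0.1451)] ctr axis -0.11474032301036398
```

The nut is down: the wing span now fits a top height of at most 0.1775, and the wings hold at −42°. Next is the lever: hold the pad between the fingers and carry it along the arc by two notches (0.42 rad).

```bash
python3 - <<'E'
from h import *
from workcell import bot,hand,get_obs,vision
P=np.array([.6433,-.190]);r=.0775
def pose(a): # a world deg of lever
    t=np.radians(a);return P+r*np.array([np.cos(t),np.sin(t)]),qdown(t+np.pi/2-2*np.pi)
a0=176.1
xy,q=pose(a0)
bot.reach([*xy,.225],q)
hand.move_gripper(.045,25)
bot.servo_line([*xy,.168],velocity=.12);st("down")
hand.move_gripper(.008,25);o=st("grip")
for k in range(1,7):
    xy,q=pose(a0+24.06*k/6)
    bot.servo_line([*xy,.168],q,velocity=.03);o=st(k)
    if np.linalg.norm(o["wrist_force"])>25: break
E
```

```text
down t54.80 [ 0.5663 -0.1847  0.1683] F [-0.6 -0.2 -0.8] T [-0.01 -0.03 -0.03] w 0.0453 j6 1.32
grip t55.19 [ 0.5664 -0.1851  0.1689] F [-0.6 -1.3  5.3] T [-0.24  0.14  0.  ] w 0.0115 j6 1.32
1 t55.52 [ 0.5662 -0.1901  0.1688] F [-1.1  2.1  7. ] T [ 0.28  0.18 -0.07] w 0.0113 j6 1.24
2 t55.86 [ 0.5665 -0.1968  0.1689] F [-1.  -6.9  5.3] T [-1.04  0.2   0.24] w 0.0113 j6 1.16
3 t56.19 [ 0.567  -0.2013  0.1689] F [-1.7 -0.8  7.1] T [-0.1   0.18  0.04] w 0.0112 j6 1.09
4 t56.52 [ 0.5678 -0.2062  0.1688] F [-2.   2.1  9.3] T [ 0.38  0.25 -0.13] w 0.0113 j6 1.01
5 t56.86 [ 0.5695 -0.2128  0.1689] F [-0.3 -6.8  4.6] T [-0.97  0.11  0.23] w 0.0113 j6 0.93
6 t57.19 [ 0.5709 -0.217   0.1689] F [-1.7 -0.5  7.3] T [-0.11  0.21  0.04] w 0.0115 j6 0.85
```

```bash
python3 - <<'E'
from h import *
from workcell import bot,hand,get_obs,vision
hand.move_gripper(.040,20);o=st("rel");p=o["position"]
bot.servo_line([p[0],p[1],.26],velocity=.2)
bot.reach([.595,-.13,.37],qdown(np.radians(-81.85)));bot.dwell(.2)
for n in ["wrist","scene"]:
    d=vision.read_camera(n);np.savez(f"pics/n_{n}.npz",**d);cv2.imwrite(f"pics/n_{n}.png",d["frame"][...,::-1])
st()
t=cv2.imread("pics/n_wrist.png")[70:260,120:390];cv2.imwrite("pics/n_wz.png",cv2.resize(t,None,fx=2.9,fy=2.9,interpolation=cv2.INTER_CUBIC))
t=cv2.imread("pics/n_scene.png")[150:250,140:270];cv2.imwrite("pics/n_scz.png",cv2.resize(t,None,fx=6,fy=6,interpolation=cv2.INTER_CUBIC))
E
```

```text
rel t57.58 [ 0.5704 -0.2166  0.1678] F [-0.1  0.2 -0.4] T [ 0.05 -0.02  0.02] w 0.0400 j6 0.85
 t59.12 [ 0.5945 -0.1307  0.3687] F [ 0.3 -0.1  0.3] T [-0.03 -0.02  0.06] w 0.0400 j6 1.21
```

View pics/n_wrist.png

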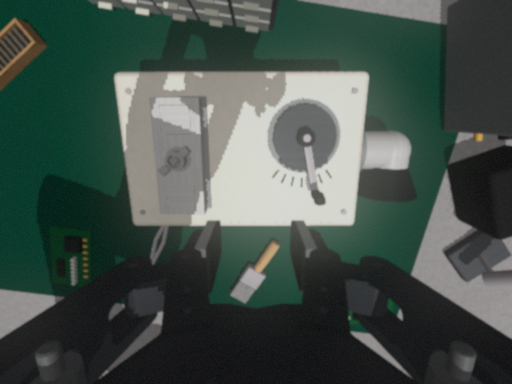

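View pics/n_scz.png

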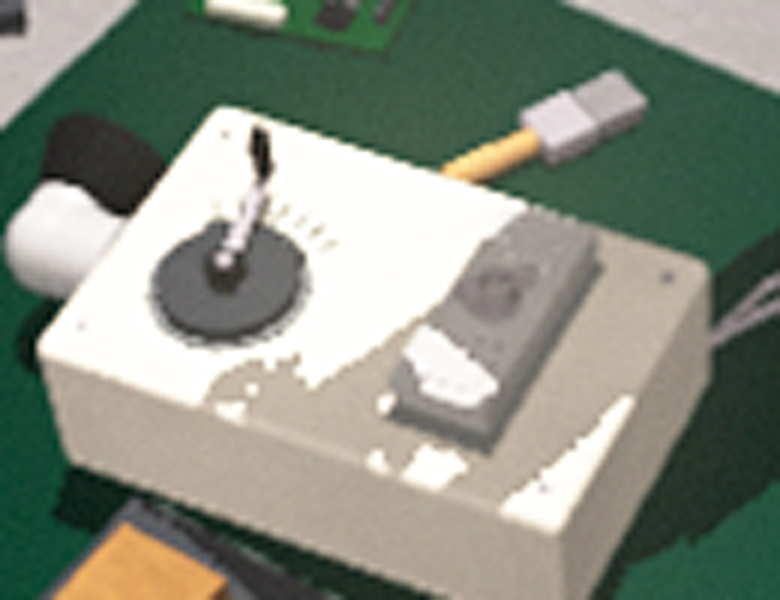

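```bash
python3 - <<'E'
from h import *
import cv2
W=dict(np.load("pics/n_wrist.npz"));S=dict(np.load("pics/n_scene.npz"))
pad=onz(W,(319,198),.170);piv=onz(W,(307,139),.147);d=pad-piv
print(pad,np.hypot(*d[:2]),"lever",np.radians((np.degrees(np.arctan2(d[1],d[0]))%360)-8.15)-(np.pi-.63))
t=cv2.imread("pics/n_wrist.png")[85:215,140:350];cv2.imwrite("pics/n_z.png",cv2.resize(t,None,fx=3.8,fy=3.8,interpolation=cv2.INTER_CUBIC))
E
```

```text
[ 0.5710594  -0.21577501  0.17      ] 0.0736522682610552 lever 0.829549357309439
```

View pics/n_z.png

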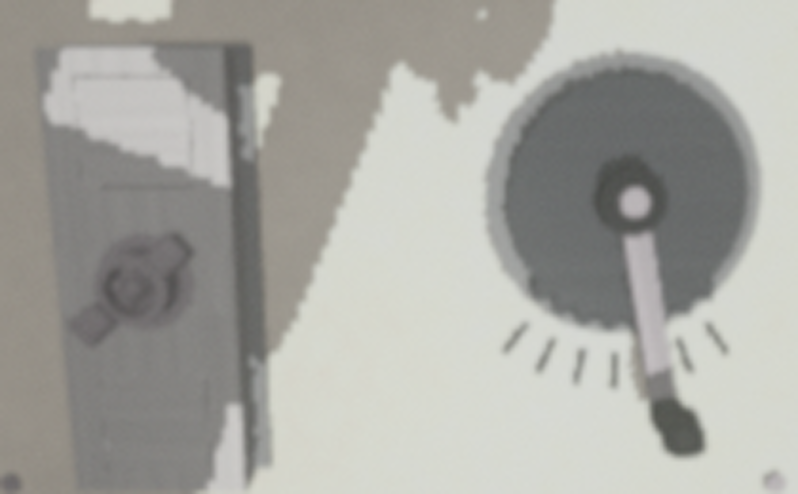

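The lever reads 0.83 rad, with four marks on the closed side and two beyond it, so it is at notch 4. The cover is square and the nut is down, so I'm handing in.

```bash
python3 - <<'E'
from workcell import hand_in,get_obs
print(get_obs()["time_s"]);hand_in()
E
```

```text
59.1167
the job is handed in; nothing more can be done
```

I fitted the cover, spun its wing nut down, opened the damper to the fourth notch, and handed in at 59.1 s. The one doubtful point is how tight the nut is.

- **Cover:** it is on the neck. It stopped at the expected height, and the images afterwards showed it square (yaw about 8.2°, same as the extractor).
- **Wing nut:** it looks down on the cover, with its top measured at about the seated height, good to 1–2 mm. On an earlier pass I seem to have over-driven it. The gripper was pushed up about 3 mm with 29 N and the nut turned freely again, probably a skipped thread start. I spun it down again and stopped at light, uneven resistance of roughly 0.1–0.2 N m. The last torque reading before release was −0.3 N m, the opposite sign to resistance. Snugness therefore rests on the measured height and that light resistance, not on a clean rise in torque.
- **Damper:** the lever started at notch 2, and I moved it two clicks while holding the pad. It now measures 0.83 rad against 0.84, with four marks on the closed side and two beyond it.
- **Everything else:** I handled nothing else on the bench and saw no sign that anything had shifted. I did not re-measure the other items. Wrist force peaked at about 29 N in the readings I printed, against the 120 N limit.

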